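# Slide the arched icon panel off the drying rack and lay it on the painting stand

## Task

Fetch the small gilded panel with the rounded end from the drying rack: the strips beside it leave no room for fingers, so slide it along its lane towards the rack's open front edge (the side nearest the robot) until about a third of its length sticks out, then pinch the overhanging end across its width. Lay it flat, gilded face up, centred on top of the round wooden painting stand, and let go. Leave the plain rectangular panel lying where it is.

Things in the scene. Friction and masses are not known exactly. Their poses are not given: they have to be found in the camera images.
- arched_center (a point): Wanted panel: flat gilded wood, 120 x 50 x 6 mm, 35-70 g, one end square, the other rounded to a half circle. Point: its centre, half-way along, across and up. x axis: along its length to the rounded end; z: out of the gilded face. It lies in a rack lane, rounded end away from the robot, slides freely along the lane and tips off if it overhangs more than about 55 mm.
- square_center (a point): Bystander panel: same gilded wood and size (120 x 50 x 6 mm) but rectangular, both ends square; it lies in the rack's other lane. Point: its centre, half-way along, across and up. x axis along its length.
- rack: Fixed low wooden bridge, 180 (x) x 144 mm (y). Origin: centre of its underside. Dark top at z 60 mm; board 17 mm thick, hollow below. Strips 10 wide, 6 high along x at y -67, 0, +67 mm leave two lanes 57 wide at y -33.5 and +33.5, open at both ends. Front edge (nearest the robot) at x -90, rear edge at +90 mm. Panels start 30-50 mm behind the front edge.
- stand_top (a point): Fixed round wooden painting stand. Point: centre of its flat top, 36 mm above the table. Top disc 70 mm across and 6 mm thick, then a thinner waist and a foot 90 mm across, 8 mm high. The panel is longer than the disc: it may lie on it in any direction, ends overhanging.

How it is judged:
By the outcome, as a careful person would: the job done as asked, in the order asked, and still so for the second after the job is handed in, with the robot touching nothing.
It also fails if it takes over 54 s, if anything falls off the work surface, if the arm or the gripper's body presses on something with over 40 N, if the wrist force passes 120 N, or if a joint passes its speed limit or range.

## Robot

A 6-joint arm with a two-finger parallel gripper is mounted at the origin on the work surface. World frame = base frame: x ahead of the robot, y to its left, z up, the work surface at z = 0. Lengths are in m, angles in degrees, forces in N, time in s.
With the tool pointing down it reaches from about 0.375 to 0.9 m from the base axis. Payload 3.1 kg.
Tool frame: the origin (TCP) lies on the centre line of the jaws, within the pads' length; the fingertips stand 25 mm ahead of it and the grasp point (between the pads) lies 6 mm ahead of it; z points along the fingers, y is the line along which they close (so a half turn about z gives the same grasp; the last joint's range is limited). The gripper opens to 87 mm and grips with 3 to 60 N. Pads are 19 mm wide; open, the fingers measure 117 mm over their backs; the gripper's body (75 mm by 190 mm) begins 51 mm behind the grasp point.
Start: joints at [60.189, 30.224, 82.088, -0, 67.689, -10.227], TCP at [0.209, 0.589, 0.248] pointing down, gripper open.
Joint ranges: [-176.69, 176.69], [-43.24, 126.21], [12.49, 139.97], [-82, 262], [0, 151.66], [-163.58, 163.58]. Speed limits (degrees/s): [159.86, 159.86, 180, 180, 180, 180].

## Interface

Orientations are given as a 3x3 rotation matrix whose columns are the frame's x, y, z axes.
In Python, from rig import read_state, capture, camera_params, hand_in gives the robot as it stands.
- The arm moves only by the tool apply_moves, never from a script. Its argument "rows" is a list of rows, each an object of numbers: "x", "y", "z": the shift along the tool's x, y, z in mm; "rx", "ry", "rz": the turn, a rotation vector about the tool's x, y, z in units of 6 degrees (1.0 is 6 degrees); "claw": the closure in counts, from 0 (fully open) to 255 (shut). A call has 1 to 10 rows; each row is the pose to reach, as a shift and turn from the pose commanded when the call began, along the tool's axes at that moment; what a row does not reach only later rows make up. A row lasts 1/8 s, in which the tool goes at most 62.5 mm and 10.7 degrees, less where a joint would pass 70% of its speed; a pose out of reach is approached as far as the arm can. A call with a gripper value outside its range is refused whole. The fingers move at their own pace and stop on an object; the grip force is fixed at half the most. Time passes only in rows, so rows that repeat a pose let the fingers close. It gives the time, the measured TCP pose, the force, the opening and the grip force at its end, in the units of the state.
- read_state(): the state, without advancing time (a new reading comes with each control period).
- capture(name): name is "scene" or "top"; returns (picture, depth): 480x640x3 uint8, red, green, blue; 480x640 float32, m along the optical axis (not along the pixel's ray), 0 where there is no reading.
- camera_params(name): a dict with "fx", "fy", "cx", "cy" (pixels), "xyz" and "orientation" of the camera in the world. Camera axes: x right, y up, looking along -z (the intrinsics and any distortion apply to the point x, -y, -z); pixel columns grow to the right and rows downward; lengths in m; the calibration is good to about 2 mm. A picture is of the moment at which its call begins. camera_params takes no time and is no camera call.
- hand_in(): hands the job in; it is judged then, once.
The state is a dict: "time_s": time; "joint_positions": joint angles; "qvel": joint speeds; "tau": joint torques, N m; "position": TCP position; "tcp_rot": TCP orientation; "force": force on the tool from outside, world axes, zero at the start; "moment": the same for the moment, N m; "opening": opening from 0.0 (shut) to 1.0 (fully open); "grasp_force": force on a finger pad.
Only numpy, scipy, OpenCV 4.12 (cv2) and the standard library are available. Lean on these libraries where they do the work, as an engineer would, in place of code of your own. Each camera call takes 0.05 s, during which the arm holds its last target. There are 200 camera calls.

## Working session

There is one attempt and no reset: what is moved stays moved. The work goes in short steps, Python scripts to look and compute and a tool call to move; the robot and the scene stay as the last step left them, time stands still between calls to the robot, and variables do not carry over. Pictures are saved under pics/ and viewed, at most 10 in all, crops included, and the job is handed in when it is done.

Besides the shell and the picture viewer there is one more tool, called by a JSON object that holds its "method" and its "body". apply_moves: Moves the arm, as the interface text tells. Its arguments: {"type":"object","properties":{"rows":{"type":"array"}},"required":["rows"]}

```bash
mkdir -p pics; cat > h.py <<'E'
import numpy as np, cv2
from rig import *
def world(name,depth,u,v,p=None):
    p=p or camera_params(name); u=np.asarray(u);v=np.asarray(v);d=depth[v,u]
    c=np.stack([(u-p["cx"])/p["fx"]*d,-(v-p["cy"])/p["fy"]*d,-d],-1)
    return c@np.array(p["orientation"]).T+np.array(p["xyz"])
E
python3 - <<'E'
from h import *
for n in("scene","top"):
    a,d=capture(n); cv2.imwrite(f"pics/{n}0.png",a[...,::-1]); np.save(f"{n}0.npy",d); print(camera_params(n))
s=read_state();print(s["position"],s["tcp_rot"],s["opening"])
E
```

```text
{'fx': 618.6967929834744, 'fy': 618.6967929834744, 'cx': 313.84575613104727, 'cy': 244.2190165171028, 'xyz': array([1.28178594, 0.01665916, 0.52771632]), 'orientation': array([[-0.0222671 , -0.52528895,  0.85063253],
       [ 0.99967824, -0.02203801,  0.01255961],
       [ 0.01214883,  0.85063849,  0.52561065]])}
{'fx': 495.6515220434677, 'fy': 495.6515220434677, 'cx': 325.26270785756, 'cy': 229.77686092885355, 'xyz': array([ 0.45559023, -0.02268097,  0.91144265]), 'orientation': array([[-1.23571954e-02,  9.92820692e-01, -1.18972152e-01],
       [-9.99920748e-01, -1.25558787e-02, -9.20552274e-04],
       [-2.40774326e-03,  1.18951348e-01,  9.92897165e-01]])}
[0.20913914 0.58833172 0.24664799] [[-9.42161231e-01  3.35158465e-01 -1.00874525e-03]
 [ 3.35159769e-01  9.42159760e-01 -1.70732086e-03]
 [ 3.78176141e-04 -1.94666234e-03 -9.99998034e-01]] 0.9992139066667111
```

View pics/top0.png

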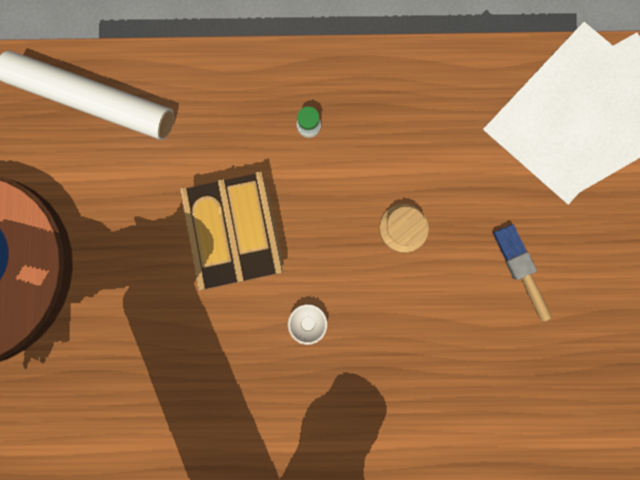

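View pics/scene0.png

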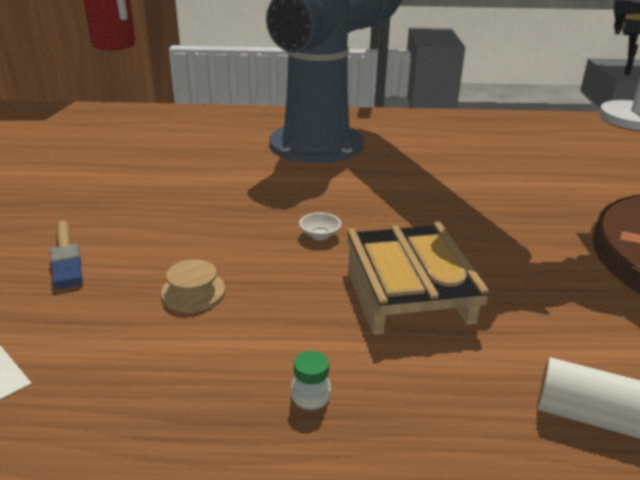

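The top view has the arched panel in the left (+y) lane: rounded end near (207,196), square end near (218,266). The square panel is in the right lane, the stand disc at (407,228), a bowl at (308,325) and a bottle at (309,120). The scene view agrees.

```bash
python3 - <<'E'
from h import *
a=cv2.imread("pics/top0.png"); d=np.load("top0.npy")
vv,uu=np.mgrid[0:480,0:640]; W=world("top",d,uu,vv)
hsv=cv2.cvtColor(a,cv2.COLOR_BGR2HSV)
roi=(uu>170)&(uu<295)&(vv>160)&(vv<300)
top=roi&(W[...,2]>.05)&(W[...,2]<.085)
P=W[top][:, :2].astype(np.float32); r=cv2.minAreaRect(P*1000); print("rack",r,cv2.boxPoints(r).tolist())
st=(uu>370)&(uu<440)&(vv>190)&(vv<260)
q=W[st&(W[...,2]>.030)&(W[...,2]<.045)]; print("stand",q.mean(0),cv2.minEnclosingCircle((q[:,:2]*1000).astype(np.float32)),np.median(q[:,2]))
for n,(u0,v0) in dict(arch=(207,210),sq=(248,215)).items(): print(n,hsv[v0,u0],W[v0,u0])
for n,(u0,v0) in dict(dark=(225,272),strip=(222,184)).items(): print(n,hsv[v0,u0],W[v0,u0])
for n,(u0,v0) in dict(bowl=(308,325),rim=(291,325),bottle=(309,117)).items(): print(n,W[v0,u0])
cv2.imwrite("pics/crop0.png",cv2.resize(a[165:300,170:295],None,fx=4.4,fy=4.4,interpolation=cv2.INTER_CUBIC))
E
```

```text
rack ((560.1875, 141.78431701660156), (180.7459259033203, 144.58248901367188), 11.457901954650879) [[457.255126953125, 194.68246459960938], [485.97607421875, 52.98136901855469], [663.119873046875, 88.88616943359375], [634.39892578125, 230.58726501464844]]
stand [ 0.56658641 -0.16611678  0.03515966] ((566.91650390625, -166.19395446777344), 34.988155364990234) 0.035165738444355776
arch [ 20 163 222] [0.59438629 0.18267668 0.06288454]
sq [ 20 163 224] [0.58419861 0.11098434 0.06630799]
dark [15 88 58] [0.48695359 0.15094755 0.05923898]
strip [ 17 122 197] [0.63958641 0.15686393 0.06462597]
bowl [0.39189681 0.01138958 0.00458134]
rim [0.39336789 0.04089478 0.02030382]
bottle [0.76200787 0.00471642 0.05438   ]
```

View pics/crop0.png

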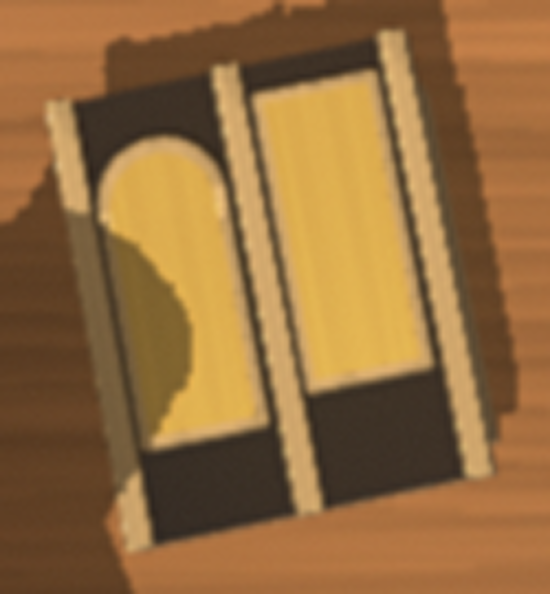

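The crop confirms the rack edges. The arched panel's square end centre is at about crop (209,438), and its apex is at about (160,136).

```bash
cat >> h.py <<'E'
YAW=np.radians(11.46); RC=np.array([.560,.142])
ex=np.array([np.cos(YAW),np.sin(YAW)]); ey=np.array([-ex[1],ex[0]])
def r2w(x,y): return RC+(x*ex+y*ey)/1000
def w2r(p): p=np.asarray(p)[:2]-RC; return np.array([p@ex,p@ey])*1000
def pix2plane(name,u,v,z):
    p=camera_params(name);R=np.array(p["orientation"]);o=np.array(p["xyz"])
    r=R@np.array([(u-p["cx"])/p["fx"],-(v-p["cy"])/p["fy"],-1]);return o+r*(z-o[2])/r[2]
def go(x,y,z,yaw=None):
    """shift in tool mm / turn units to a world TCP; yaw = world angle of tool y in deg"""
    s=read_state();R=np.array(s["tcp_rot"]);d=R.T@(np.array([x,y,z])-s["position"])*1000
    print("shift",d.round(1))
    if yaw is not None:
        from scipy.spatial.transform import Rotation as Ro
        c,si=np.cos(np.radians(yaw)),np.sin(np.radians(yaw))
        T=np.array([[-si,c,0],[c,si,0],[0,0,-1.]]); T[:,0]=np.cross(T[:,1],T[:,2])
        print("turn",(np.degrees(Ro.from_matrix(R.T@T).as_rotvec())/6).round(3))
E
python3 - <<'E'
from h import *
for n,(x,y) in dict(sqend=(209,438),apex=(160,136)).items():
    w=pix2plane("top",170+x/4.4,165+y/4.4,.066); print(n,w,w2r(w))
x,y=r2w(120,33.5);print(x,y);go(x,y,.2,101.46)
E
```

```text
sqend [0.49953452 0.16250744 0.066     ] [-55.18552218  32.11210139]
apex [0.61861179 0.18342256 0.066     ] [65.67327643 28.95152953]
0.6709517318314804 0.19867418463105813
shift [-565.7 -212.2   46.8]
turn [-0.017 -0.009 -5.174]
```

{"method": "apply_moves", "body": {"rows": [{"x": -50,"y": -19,"rz": -0.5,"claw": 255},{"x": -107,"y": -40,"rz": -1,"claw": 255},{"x": -164,"y": -61,"rz": -1.6,"claw": 255},{"x": -221,"y": -83,"rz": -2.2,"claw": 255},{"x": -278,"y": -104,"rz": -2.8,"claw": 255},{"x": -335,"y": -126,"rz": -3.4,"claw": 255},{"x": -392,"y": -147,"rz": -4,"claw": 255},{"x": -450,"y": -169,"rz": -4.6,"claw": 255},{"x": -508,"y": -190,"rz": -5.17,"claw": 255},{"x": -566,"y": -212,"rz": -5.17,"claw": 255}]}}

```text
validation failed for argument at $.ro...
```

```bash
python3 - <<'E'
from h import *
s=read_state();print(s["time_s"],s["position"],w2r(s["position"]),s["opening"],s["force"]);x,y=r2w(120,33.5);go(x,y,.088,101.46)
E
```

```text
0.1 [0.20913914 0.58833172 0.24664799] [-255.18710255  507.14385657] 0.9992139066667111 [-0.17283291 -0.92507195  0.30087487]
shift [-565.8 -212.   158.8]
turn [-0.017 -0.009 -5.174]
```

{"method": "apply_moves", "body": {"rows": [{"x": -50,"y": -19,"z": 0,"rx": 0,"ry": 0,"rz": -0.5,"claw": 255},{"x": -107,"y": -40,"z": 0,"rx": 0,"ry": 0,"rz": -1,"claw": 255},{"x": -164,"y": -61,"z": 0,"rx": 0,"ry": 0,"rz": -1.6,"claw": 255},{"x": -221,"y": -83,"z": 0,"rx": 0,"ry": 0,"rz": -2.2,"claw": 255},{"x": -278,"y": -104,"z": 0,"rx": 0,"ry": 0,"rz": -2.8,"claw": 255},{"x": -335,"y": -126,"z": 0,"rx": 0,"ry": 0,"rz": -3.4,"claw": 255},{"x": -392,"y": -147,"z": 0,"rx": 0,"ry": 0,"rz": -4,"claw": 255},{"x": -450,"y": -169,"z": 0,"rx": 0,"ry": 0,"rz": -4.6,"claw": 255},{"x": -508,"y": -190,"z": 0,"rx": 0,"ry": 0,"rz": -5.17,"claw": 255},{"x": -566,"y": -212,"z": 0,"rx": 0,"ry": 0,"rz": -5.17,"claw": 255}]}}

```text
time_s: 1.35
position: [0.6727, 0.1979, 0.247]
tcp_rot: [[-0.98, -0.198, -0.001], [-0.198, 0.98, 0.0], [0.001, 0.0, -1.0]]
force: [0.8, 0.8, 0.0]
opening: 0.019
grasp_force: 0.0
```

```bash
python3 - <<'E'
from h import *
s=read_state();print(s["time_s"],s["position"],w2r(s["position"]),s["opening"],s["force"]);x,y=r2w(120,33.5);go(x,y,.088,101.46)
E
```

```text
1.35 [0.67274517 0.19792637 0.24695802] [121.60910902  32.41076642] 0.018533724164920343 [0.76388568 0.79852637 0.00413298]
shift [  1.5   1.  159. ]
turn [ 0.004 -0.009 -0.002]
```

{"method": "apply_moves", "body": {"rows": [{"x": 1,"y": 0,"z": 50,"rx": 0,"ry": 0,"rz": 0,"claw": 255},{"x": 1,"y": 0,"z": 100,"rx": 0,"ry": 0,"rz": 0,"claw": 255},{"x": 1,"y": 0,"z": 140,"rx": 0,"ry": 0,"rz": 0,"claw": 255},{"x": 1,"y": 0,"z": 158.5,"rx": 0,"ry": 0,"rz": 0,"claw": 255},{"x": 1,"y": 0,"z": 158.5,"rx": 0,"ry": 0,"rz": 0,"claw": 255},{"x": 1,"y": 0,"z": 158.5,"rx": 0,"ry": 0,"rz": 0,"claw": 255}]}}

```text
time_s: 2.1
position: [0.6721, 0.1995, 0.0909]
tcp_rot: [[-0.98, -0.198, 0.003], [-0.198, 0.98, 0.0], [-0.003, -0.0, -1.0]]
force: [0.3, 0.1, 0.5]
opening: 0.006
grasp_force: 0.0
```

```bash
python3 - <<'E'
from h import *
s=read_state();print(s["position"],w2r(s["position"]),s["force"])
for x in(85,0): x,y=r2w(x,33);go(x,y,.0878,101.46)
a,d=capture("scene");cv2.imwrite("pics/s1.png",cv2.resize(a[200:350,300:520,::-1],None,fx=3,fy=3,interpolation=cv2.INTER_CUBIC))
E
```

```text
[0.67207164 0.19947044 0.09091336] [121.25578325  34.05787405] [0.29446781 0.1118951  0.46644587]
shift [36.3 -1.1  3. ]
turn [-0.003  0.033 -0.002]
shift [121.3  -1.1   2.7]
turn [-0.003  0.033 -0.002]
```

View pics/s1.png

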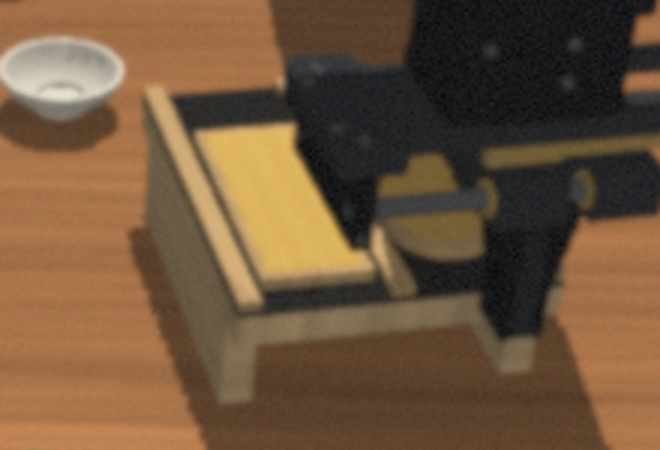

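The crop shows the closed fingers behind the left lane at (515,300). Something dark also hangs over the strips at (340,180), so I'm viewing the full frame to check.

```bash
python3 - <<'E'
from h import *
a,d=capture("scene");cv2.imwrite("pics/s2.png",cv2.resize(a[0:400,240:640,::-1],None,fx=1.5,fy=1.5,interpolation=cv2.INTER_CUBIC))
W=lambda u,v:world("scene",d,u,v)
for u,v in[(413,260),(418,276),(415,270),(472,290),(472,305),(410,225),(445,268),(530,262),(445,205)]:print(u,v,W(u,v).round(3),w2r(W(u,v)).round(0))
E
```

```text
413 260 [0.725 0.115 0.167] [157. -60.]
418 276 [0.727 0.122 0.148] [160. -53.]
415 270 [0.718 0.119 0.149] [150. -53.]
472 290 [0.685 0.195 0.1  ] [133.  28.]
472 305 [0.685 0.198 0.079] [134.  30.]
410 225 [0.669 0.117 0.178] [102. -46.]
445 268 [0.717 0.152 0.152] [156. -21.]
530 262 [0.697 0.251 0.149] [156.  79.]
445 205 [0.683 0.15  0.212] [122. -17.]
```

View pics/s2.png

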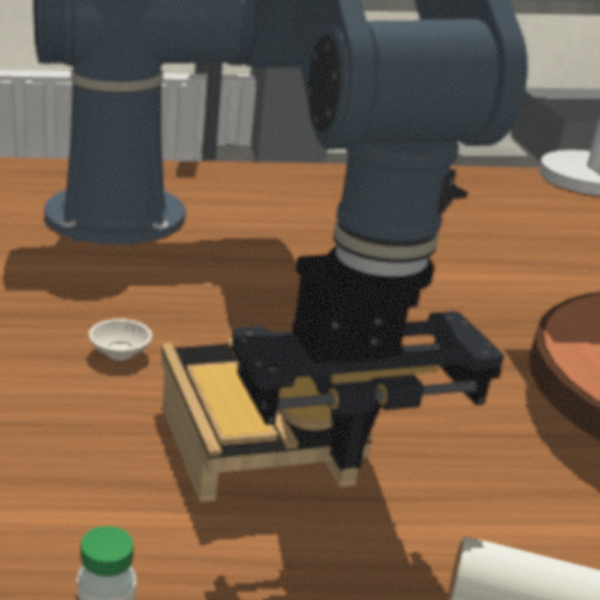

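The dark part is the gripper body at z ≈ 0.15, clear of everything. Now the slide.

{"method": "apply_moves", "body": {"rows": [{"x": 12,"y": -1,"z": 3,"rx": 0,"ry": 0,"rz": 0,"claw": 255},{"x": 24,"y": -1,"z": 3,"rx": 0,"ry": 0,"rz": 0,"claw": 255},{"x": 34,"y": -1,"z": 3,"rx": 0,"ry": 0,"rz": 0,"claw": 255},{"x": 40,"y": -1,"z": 3,"rx": 0,"ry": 0,"rz": 0,"claw": 255},{"x": 46,"y": -1,"z": 3,"rx": 0,"ry": 0,"rz": 0,"claw": 255},{"x": 52,"y": -1,"z": 3,"rx": 0,"ry": 0,"rz": 0,"claw": 255},{"x": 58,"y": -1,"z": 3,"rx": 0,"ry": 0,"rz": 0,"claw": 255},{"x": 64,"y": -1,"z": 3,"rx": 0,"ry": 0,"rz": 0,"claw": 255},{"x": 70,"y": -1,"z": 3,"rx": 0,"ry": 0,"rz": 0,"claw": 255},{"x": 76,"y": -1,"z": 3,"rx": 0,"ry": 0,"rz": 0,"claw": 255}]}}

```text
time_s: 3.45
position: [0.5961, 0.1831, 0.0861]
tcp_rot: [[-0.98, -0.198, 0.0], [-0.198, 0.98, 0.0], [-0.0, -0.0, -1.0]]
force: [1.1, -0.0, 1.0]
opening: 0.008
grasp_force: 0.3
```

```bash
python3 - <<'E'
from h import *
s=read_state();print(s["position"],w2r(s["position"]),s["force"])
x,y=r2w(4,33);go(x,y,.0878,101.46)
a,d=capture("top");cv2.imwrite("pics/t1.png",cv2.resize(a[165:300,170:295,::-1],None,fx=4.4,fy=4.4,interpolation=cv2.INTER_CUBIC))
E
```

```text
[0.59610725 0.18307573 0.08610889] [43.54848329 33.08290235] [ 1.06373214 -0.02374029  0.96667613]
shift [39.5 -0.1 -1.7]
turn [-0.     0.002 -0.004]
```

View pics/t1.png

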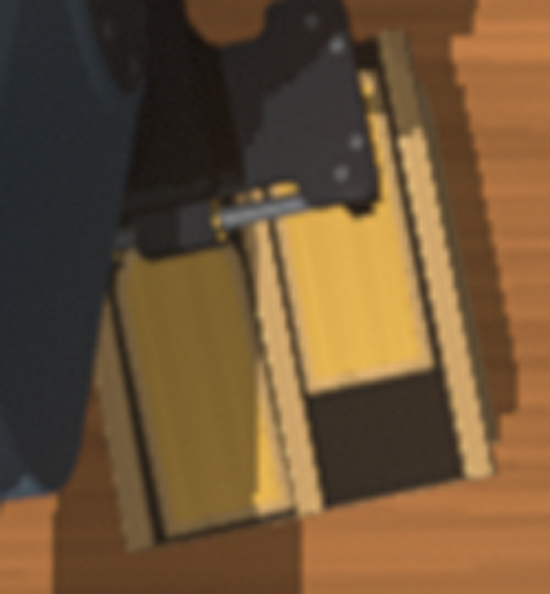

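The panel is sliding straight. Its square end is at about (226,522), roughly 2.5 mm short of the front edge, so it needs another 43 mm.

{"method": "apply_moves", "body": {"rows": [{"x": 6,"y": 0,"z": -1,"rx": 0,"ry": 0,"rz": 0,"claw": 255},{"x": 12,"y": 0,"z": -1.5,"rx": 0,"ry": 0,"rz": 0,"claw": 255},{"x": 18,"y": 0,"z": -1.5,"rx": 0,"ry": 0,"rz": 0,"claw": 255},{"x": 24,"y": 0,"z": -1.5,"rx": 0,"ry": 0,"rz": 0,"claw": 255},{"x": 30,"y": 0,"z": -1.5,"rx": 0,"ry": 0,"rz": 0,"claw": 255},{"x": 35,"y": 0,"z": -1.5,"rx": 0,"ry": 0,"rz": 0,"claw": 255},{"x": 39,"y": 0,"z": -1.5,"rx": 0,"ry": 0,"rz": 0,"claw": 255},{"x": 41,"y": 0,"z": -1.5,"rx": 0,"ry": 0,"rz": 0,"claw": 255},{"x": 42,"y": 0,"z": -1.5,"rx": 0,"ry": 0,"rz": 0,"claw": 255},{"x": 42,"y": 0,"z": -1.5,"rx": 0,"ry": 0,"rz": 0,"claw": 255}]}}

```text
time_s: 4.75
position: [0.5552, 0.1748, 0.0875]
tcp_rot: [[-0.98, -0.198, -0.0], [-0.198, 0.98, -0.0], [0.0, -0.0, -1.0]]
force: [-0.1, -0.2, 0.1]
opening: 0.005
grasp_force: 0.0
```

{"method": "apply_moves", "body": {"rows": [{"x": -5,"y": 0,"z": 0,"rx": 0,"ry": 0,"rz": 0,"claw": 255},{"x": -12,"y": 0,"z": -10,"rx": 0,"ry": 0,"rz": 0,"claw": 255},{"x": -12,"y": 0,"z": -60,"rx": 0,"ry": 0,"rz": 0,"claw": 255},{"x": -12,"y": 0,"z": -100,"rx": 0,"ry": 0,"rz": 0,"claw": 200},{"x": -62,"y": 0,"z": -110,"rx": 0,"ry": 0,"rz": 0,"claw": 100},{"x": -112,"y": 0,"z": -110,"rx": 0,"ry": 0,"rz": 0,"claw": 0},{"x": -150,"y": 0,"z": -110,"rx": 0,"ry": 0,"rz": 0,"claw": 0},{"x": -150,"y": 0,"z": -110,"rx": 0,"ry": 0,"rz": 0,"claw": 0}]}}

```text
time_s: 5.75
position: [0.7052, 0.2048, 0.198]
tcp_rot: [[-0.98, -0.198, 0.004], [-0.198, 0.98, 0.0], [-0.004, -0.0, -1.0]]
force: [-1.0, 0.3, -0.2]
opening: 0.488
grasp_force: 0.0
```

```bash
python3 - <<'E'
from h import *
s=read_state();print(s["position"],w2r(s["position"]),s["force"],s["opening"])
a,d=capture("top");cv2.imwrite("pics/t2.png",cv2.resize(a[165:325,170:295,::-1],None,fx=3.7,fy=3.7,interpolation=cv2.INTER_CUBIC))
x,y=r2w(-110,33);go(x,y,.2,101.46);go(x,y,.069,101.46)
E
```

```text
[0.70516936 0.20478887 0.19804283] [154.75034529  32.69429485] [-0.98409223  0.30552426 -0.19695542] 0.4884398628478502
shift [ 2.626e+02 -1.000e-01 -2.500e+00]
turn [-0.     0.002 -0.005]
shift [ 2.626e+02 -1.000e-01  1.285e+02]
turn [-0.     0.002 -0.005]
```

View pics/t2.png

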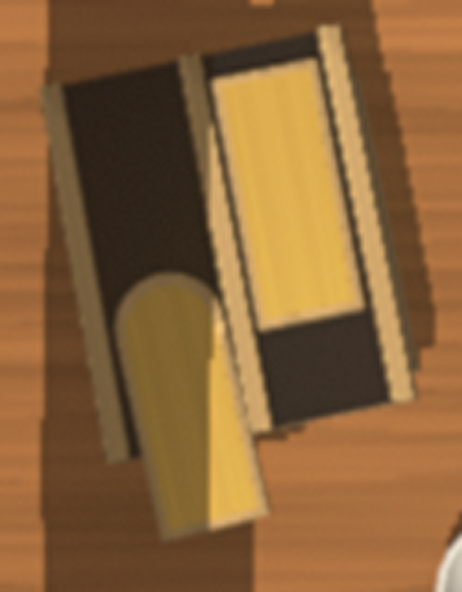

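The overhang is clear. The square-end corners are (163,540) and (268,514), and the apex is about (165,272).

```bash
python3 - <<'E'
from h import *
f=lambda x,y:pix2plane("top",170+x/3.7,165+y/3.7,.066)
e=f(215.5,527);a=f(166,272);v=(a-e)[:2];L=np.linalg.norm(v);u=v/L;yaw=np.degrees(np.arctan2(u[1],u[0]))
print(w2r(e),w2r(a),L,yaw)
g=e[:2]+u*.020;print(g,w2r(g));go(*g,.2,90+yaw)
E
```

```text
[-130.04362208   27.78969925] [-10.39515104  28.26084652] 0.1196493986648458 11.685616008270543
[0.44661308 0.14744895] [-110.04377714   27.86845389]
shift [262.6  -5.2  -2.5]
turn [-0.     0.002 -0.042]
```

{"method": "apply_moves", "body": {"rows": [{"x": 50,"y": -2,"z": -2,"rx": 0,"ry": 0,"rz": 0,"claw": 0},{"x": 105,"y": -4,"z": -2,"rx": 0,"ry": 0,"rz": 0,"claw": 0},{"x": 160,"y": -4,"z": -2,"rx": 0,"ry": 0,"rz": 0,"claw": 0},{"x": 215,"y": -4,"z": -2,"rx": 0,"ry": 0,"rz": 0,"claw": 0},{"x": 255,"y": -4,"z": -2,"rx": 0,"ry": 0,"rz": 0,"claw": 0},{"x": 262.5,"y": -4,"z": -2,"rx": 0,"ry": 0,"rz": 0,"claw": 0},{"x": 262.5,"y": -4,"z": -2,"rx": 0,"ry": 0,"rz": 0,"claw": 0},{"x": 262.5,"y": -4,"z": -2,"rx": 0,"ry": 0,"rz": 0,"claw": 0}]}}

```text
time_s: 6.8
position: [0.4476, 0.1487, 0.2]
tcp_rot: [[-0.98, -0.198, 0.003], [-0.198, 0.98, 0.0], [-0.003, -0.0, -1.0]]
force: [-0.5, 0.6, 0.4]
opening: 1.0
grasp_force: 0.0
```

```bash
python3 - <<'E'
from h import *
s=read_state();print(s["position"],w2r(s["position"]),s["force"],s["opening"])
go(*r2w(-110,29),.069,101.46)
E
```

```text
[0.44757409 0.14871373 0.19997433] [-108.85063334   28.91708925] [-0.46043956  0.64190975  0.3954691 ] 1.0002444109659343
shift [1.50e+00 1.00e-01 1.31e+02]
turn [-0.003  0.025 -0.005]
```

{"method": "apply_moves", "body": {"rows": [{"x": 1.5,"y": 0,"z": 50,"rx": 0,"ry": 0,"rz": 0,"claw": 0},{"x": 1.5,"y": 0,"z": 95,"rx": 0,"ry": 0,"rz": 0,"claw": 0},{"x": 1.5,"y": 0,"z": 120,"rx": 0,"ry": 0,"rz": 0,"claw": 0},{"x": 1.5,"y": 0,"z": 131,"rx": 0,"ry": 0,"rz": 0,"claw": 0},{"x": 1.5,"y": 0,"z": 131,"rx": 0,"ry": 0,"rz": 0,"claw": 0},{"x": 1.5,"y": 0,"z": 131,"rx": 0,"ry": 0,"rz": 0,"claw": 60},{"x": 1.5,"y": 0,"z": 131,"rx": 0,"ry": 0,"rz": 0,"claw": 80},{"x": 1.5,"y": 0,"z": 131,"rx": 0,"ry": 0,"rz": 0,"claw": 100},{"x": 1.5,"y": 0,"z": 131,"rx": 0,"ry": 0,"rz": 0,"claw": 150},{"x": 1.5,"y": 0,"z": 131,"rx": 0,"ry": 0,"rz": 0,"claw": 200}]}}

```text
time_s: 8.05
position: [0.4438, 0.1489, 0.0687]
tcp_rot: [[-0.98, -0.198, -0.001], [-0.198, 0.98, 0.001], [0.0, 0.001, -1.0]]
force: [-1.0, 4.2, 0.5]
opening: 0.568
grasp_force: 29.8
```

{"method": "apply_moves", "body": {"rows": [{"x": 0,"y": 0,"z": 0,"rx": 0,"ry": 0,"rz": 0,"claw": 255},{"x": 0,"y": 0,"z": 0,"rx": 0,"ry": 0,"rz": 0,"claw": 255},{"x": 0,"y": 0,"z": 0,"rx": 0,"ry": 0,"rz": 0,"claw": 255}]}}

```text
time_s: 8.43
position: [0.4438, 0.1488, 0.0686]
tcp_rot: [[-0.98, -0.198, -0.001], [-0.198, 0.98, 0.001], [0.0, 0.001, -1.0]]
force: [-1.5, 4.8, 2.1]
opening: 0.568
grasp_force: 29.8
```

Gripped at 49.4 mm, which matches the panel width. Lifting.

{"method": "apply_moves", "body": {"rows": [{"x": 0,"y": 0,"z": -4,"rx": 0,"ry": 0,"rz": 0,"claw": 255},{"x": 0,"y": 0,"z": -10,"rx": 0,"ry": 0,"rz": 0,"claw": 255},{"x": 0,"y": 0,"z": -20,"rx": 0,"ry": 0,"rz": 0,"claw": 255},{"x": 0,"y": 0,"z": -40,"rx": 0,"ry": 0,"rz": 0,"claw": 255},{"x": 0,"y": 0,"z": -65,"rx": 0,"ry": 0,"rz": 0,"claw": 255},{"x": 0,"y": 0,"z": -80,"rx": 0,"ry": 0,"rz": 0,"claw": 255},{"x": 0,"y": 0,"z": -80,"rx": 0,"ry": 0,"rz": 0,"claw": 255},{"x": 0,"y": 0,"z": -80,"rx": 0,"ry": 0,"rz": 0,"claw": 255}]}}

```text
time_s: 9.43
position: [0.4441, 0.148, 0.1485]
tcp_rot: [[-0.98, -0.198, -0.0], [-0.198, 0.98, -0.0], [0.0, -0.0, -1.0]]
force: [0.1, -0.5, -0.3]
opening: 0.566
grasp_force: 29.7
```

```bash
python3 - <<'E'
from h import *
s=read_state();p=s["position"];print(p,s["force"],s["opening"])
a,d=capture("scene")
vv,uu=np.mgrid[0:480,0:640]; W=world("scene",d,uu,vv)
h=cv2.cvtColor(a,cv2.COLOR_RGB2HSV)
m=(h[...,0]>14)&(h[...,0]<27)&(h[...,1]>90)&(W[...,2]>.10)&(W[...,2]<.19)&(abs(W[...,1]-p[1])<.12)&(W[...,0]>.43)&(W[...,0]<.62)
Q=W[m];R=np.array([[ex[0],ex[1]],[ey[0],ey[1]]]);loc=((Q[:,:2]-p[:2])@R.T)*1000
print(len(Q),loc.min(0),loc.max(0))
for lo in range(-30,110,15):
    k=(loc[:,0]>=lo)&(loc[:,0]<lo+15)
    if k.sum()>5: print(lo,k.sum(),np.percentile(Q[k,2],[10,50,90]).round(4),np.percentile(loc[k,1],[2,98]).round(1))
cv2.imwrite("pics/s3.png",cv2.resize(a[120:350,290:540,::-1],None,fx=2.5,fy=2.5,interpolation=cv2.INTER_CUBIC))
E
```

```text
[0.44409689 0.14802734 0.14848302] [ 0.10506025 -0.51369773 -0.2614274 ] 0.5658362253955361
1467 [-15.06850658 -41.03427267] [106.35594691  32.22040454]
-15 118 [0.1443 0.1452 0.1462] [-35.2  24.6]
0 176 [0.1438 0.1452 0.1465] [-31.4  28. ]
15 166 [0.1437 0.1449 0.146 ] [-25.5  23.5]
30 179 [0.144  0.145  0.1457] [-24.7  23.9]
45 184 [0.1437 0.1448 0.1457] [-24.   24.9]
60 193 [0.1435 0.1446 0.1456] [-23.6  25.8]
75 209 [0.1432 0.1444 0.1454] [-22.6  25.4]
90 237 [0.1395 0.1435 0.145 ] [-19.3  21.9]
```

View pics/s3.png

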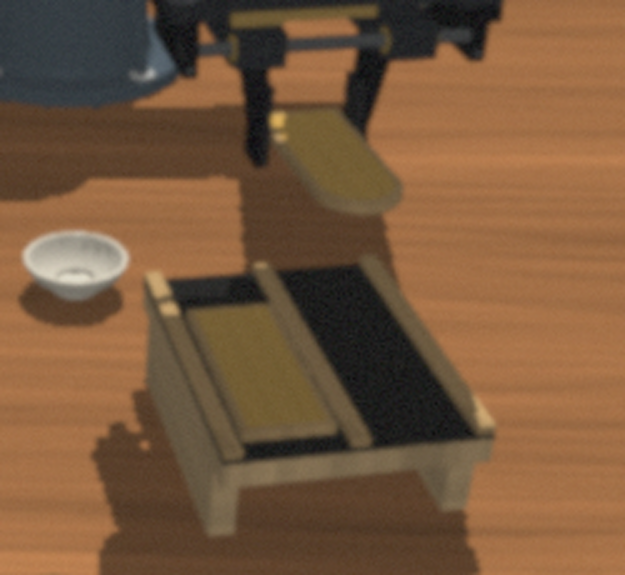

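The panel is held level, gilded face up, with its centre about 42 mm ahead of the TCP. The plain panel hasn't moved. Carrying it to the stand.

{"method": "apply_moves", "body": {"rows": [{"x": -1,"y": -20,"z": 0,"rx": 0,"ry": 0,"rz": 0,"claw": 255},{"x": -3,"y": -60,"z": 0,"rx": 0,"ry": 0,"rz": 0,"claw": 255},{"x": -5,"y": -105,"z": 0,"rx": 0,"ry": 0,"rz": 0,"claw": 255},{"x": -7,"y": -150,"z": 0,"rx": 0,"ry": 0,"rz": 0,"claw": 255},{"x": -9,"y": -195,"z": 0,"rx": 0,"ry": 0,"rz": 0,"claw": 255},{"x": -12,"y": -240,"z": 0,"rx": 0,"ry": 0,"rz": 0,"claw": 255},{"x": -14,"y": -285,"z": 0,"rx": 0,"ry": 0,"rz": 0,"claw": 255},{"x": -16,"y": -320,"z": 0,"rx": 0,"ry": 0,"rz": 0,"claw": 255},{"x": -16,"y": -333,"z": 0,"rx": 0,"ry": 0,"rz": 0,"claw": 255},{"x": -16,"y": -333,"z": 0,"rx": 0,"ry": 0,"rz": 0,"claw": 255}]}}

```text
time_s: 10.72
position: [0.5254, -0.1748, 0.1478]
tcp_rot: [[-0.98, -0.197, -0.002], [-0.197, 0.98, 0.001], [0.001, 0.002, -1.0]]
force: [-0.1, -0.3, -0.9]
opening: 0.563
grasp_force: 29.7
```

{"method": "apply_moves", "body": {"rows": [{"x": 0,"y": 0,"z": 30,"rx": 0,"ry": 0,"rz": 0,"claw": 255},{"x": 0,"y": 0,"z": 60,"rx": 0,"ry": 0,"rz": 0,"claw": 255},{"x": 0,"y": 0,"z": 80,"rx": 0,"ry": 0,"rz": 0,"claw": 255},{"x": 0,"y": 0,"z": 90,"rx": 0,"ry": 0,"rz": 0,"claw": 255},{"x": 0,"y": 0,"z": 90,"rx": 0,"ry": 0,"rz": 0,"claw": 255},{"x": 0,"y": 0,"z": 90,"rx": 0,"ry": 0,"rz": 0,"claw": 255}]}}

```text
time_s: 11.48
position: [0.5264, -0.1747, 0.0593]
tcp_rot: [[-0.98, -0.199, 0.001], [-0.199, 0.98, -0.001], [-0.001, -0.001, -1.0]]
force: [0.0, 0.1, -0.1]
opening: 0.569
grasp_force: 29.7
```

```bash
python3 - <<'E'
from h import *
s=read_state();p=s["position"];print(p,s["force"],s["opening"])
go(.526,-.175,.046,101.46)
a,d=capture("scene");vv,uu=np.mgrid[0:480,0:640]; W=world("scene",d,uu,vv)
h=cv2.cvtColor(a,cv2.COLOR_RGB2HSV)
m=(h[...,1]>90)&(W[...,2]>.048)&(W[...,2]<.065)&(abs(W[...,1]+.166)<.06)&(W[...,0]>.50)&(W[...,0]<.66)&(h[...,0]>14)&(h[...,0]<27)
Q=W[m];R=np.array([ex,ey]);loc=((Q[:,:2]-p[:2])@R.T)*1000
k=loc[:,0]>30;print(len(Q),loc[:,0].max(),np.percentile(loc[k&(loc[:,0]<75),1],[2,98]),np.median(Q[k,2]))
E
```

```text
[ 0.52639851 -0.17469775  0.05929258] [ 0.01911876  0.13011074 -0.05732975] 0.5689405843138023
shift [ 0.5 -0.2 13.3]
turn [-0.007  0.009  0.001]
1803 105.80563577656248 [-23.04762108  25.16095259] 0.05562940479994882
```

{"method": "apply_moves", "body": {"rows": [{"x": 0,"y": 0,"z": 7,"rx": 0,"ry": 0,"rz": 0,"claw": 255},{"x": 0,"y": 0,"z": 11,"rx": 0,"ry": 0,"rz": 0,"claw": 255},{"x": 0,"y": 0,"z": 13,"rx": 0,"ry": 0,"rz": 0,"claw": 255},{"x": 0,"y": 0,"z": 13.5,"rx": 0,"ry": 0,"rz": 0,"claw": 255},{"x": 0,"y": 0,"z": 13.5,"rx": 0,"ry": 0,"rz": 0,"claw": 255}]}}

```text
time_s: 12.15
position: [0.526, -0.1749, 0.045]
tcp_rot: [[-0.98, -0.198, -0.0], [-0.198, 0.98, 0.0], [0.0, 0.0, -1.0]]
force: [-0.1, 0.4, 0.1]
opening: 0.566
grasp_force: 29.7
```

{"method": "apply_moves", "body": {"rows": [{"x": 0,"y": 0,"z": 0.5,"rx": 0,"ry": 0,"rz": 0,"claw": 255},{"x": 0,"y": 0,"z": 1,"rx": 0,"ry": 0,"rz": 0,"claw": 255},{"x": 0,"y": 0,"z": 1,"rx": 0,"ry": 0,"rz": 0,"claw": 255}]}}

```text
time_s: 12.52
position: [0.526, -0.175, 0.0447]
tcp_rot: [[-0.98, -0.198, 0.0], [-0.198, 0.98, -0.0], [-0.0, -0.0, -1.0]]
force: [-1.7, 0.3, 5.1]
opening: 0.567
grasp_force: 29.7
```

It has touched down (5 N). Releasing and rising.

{"method": "apply_moves", "body": {"rows": [{"x": 0,"y": 0,"z": -0.5,"rx": 0,"ry": 0,"rz": 0,"claw": 90},{"x": 0,"y": 0,"z": -0.5,"rx": 0,"ry": 0,"rz": 0,"claw": 60},{"x": 0,"y": 0,"z": -0.5,"rx": 0,"ry": 0,"rz": 0,"claw": 0},{"x": 0,"y": 0,"z": -0.5,"rx": 0,"ry": 0,"rz": 0,"claw": 0},{"x": 0,"y": 0,"z": -0.5,"rx": 0,"ry": 0,"rz": 0,"claw": 0},{"x": 0,"y": 0,"z": -0.5,"rx": 0,"ry": 0,"rz": 0,"claw": 0}]}}

```text
time_s: 13.28
position: [0.5259, -0.1749, 0.0445]
tcp_rot: [[-0.98, -0.198, -0.0], [-0.198, 0.98, 0.0], [0.0, 0.0, -1.0]]
force: [0.3, 1.1, 0.1]
opening: 0.989
grasp_force: 0.0
```

{"method": "apply_moves", "body": {"rows": [{"x": 0,"y": 0,"z": -10,"rx": 0,"ry": 0,"rz": 0,"claw": 0},{"x": 0,"y": 0,"z": -40,"rx": 0,"ry": 0,"rz": 0,"claw": 0},{"x": 0,"y": 0,"z": -90,"rx": 0,"ry": 0,"rz": 0,"claw": 0},{"x": 0,"y": 0,"z": -140,"rx": 0,"ry": 0,"rz": 0,"claw": 0},{"x": 20,"y": -50,"z": -180,"rx": 0,"ry": 0,"rz": 0,"claw": 0},{"x": 20,"y": -100,"z": -180,"rx": 0,"ry": 0,"rz": 0,"claw": 0},{"x": 20,"y": -150,"z": -180,"rx": 0,"ry": 0,"rz": 0,"claw": 0},{"x": 20,"y": -200,"z": -180,"rx": 0,"ry": 0,"rz": 0,"claw": 0},{"x": 20,"y": -230,"z": -180,"rx": 0,"ry": 0,"rz": 0,"claw": 0},{"x": 20,"y": -230,"z": -180,"rx": 0,"ry": 0,"rz": 0,"claw": 0}]}}

```text
time_s: 14.52
position: [0.5518, -0.4067, 0.2248]
tcp_rot: [[-0.981, -0.196, 0.001], [-0.196, 0.981, -0.001], [-0.001, -0.001, -1.0]]
force: [-0.7, 1.2, -0.5]
opening: 1.0
grasp_force: 0.0
```

```bash
python3 - <<'E'
from h import *
a,d=capture("top");vv,uu=np.mgrid[0:480,0:640]; W=world("top",d,uu,vv)
m=(W[...,2]>.037)&(W[...,2]<.06)&(abs(W[...,1]+.166)<.1)&(abs(W[...,0]-.567)<.1)
Q=(W[m][:,:2]*1000).astype(np.float32);print(len(Q),cv2.minAreaRect(Q),np.percentile(W[m][:,2],[5,50,95]),read_state()["position"])
cv2.imwrite("pics/t3.png",cv2.resize(a[150:300,170:490,::-1],None,fx=2.4,fy=2.4,interpolation=cv2.INTER_CUBIC))
E
```

```text
1849 ((566.81640625, -166.4486083984375), (121.4847183227539, 64.15436553955078), 5.940568447113037) [0.03875967 0.04147506 0.04393397] [ 0.55149468 -0.40463378  0.22463268]
```

View pics/t3.png

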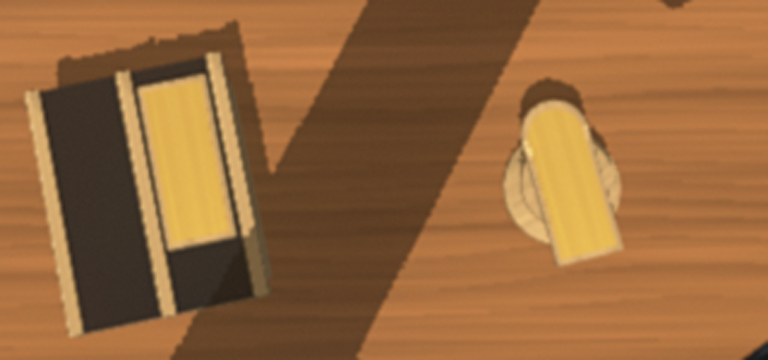

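The panel lies flat, gilded face up, on the stand: apex (553,101), square end (590,257). Its measured centre of (566.8, −166.4) mm is within 1 mm of the stand's centre. The plain panel is still in its lane.

```bash
python3 -c "
from rig import *
print(hand_in())"
```

```text
the job is handed in; nothing more can be done
None
```

The arched panel lies flat, gilded face up, on the round stand, about 1 mm off centre by the final depth measurement; the plain panel was left in its lane, and the job was handed in at about 14.6 s of the 54 s allowed.

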